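# Close the keyed cover of the steam iron's water filter

## Task

Close the water filter of the steam iron: the round blue cover lies on its housing turned the wrong way, riding high on its keys. Turn the cover by its yellow ear until the keys drop into their slots, so that it lies flush with the ear over the white tab of the housing, and then swing the steel catch across the ear, all the way to its stop (swing it aside first if it is in the ear's way). Leave the things standing around where they are.

Things in the scene. Friction and masses are not known exactly. Their poses are not given: they have to be found in the camera images.
- filter_housing: Round grey filter housing, fixed. Origin: centre of its underside, on the counter; z up. Body diameter 106, rim 44 high. +x points to the seated place of the ear, marked by a white tab 16 wide, reaching 92 from the axis, top 36 high. Two brass pipe stubs at -x and +y reach 79 from the axis, below 27. Only catch and post (see point pivot) stand higher than the rim.
- cover: Round blue cover, diameter 104, 5 to 10 thick, 0.2 to 0.4 kg, loose. Origin: centre of its underside; +x along its ear. A boss below (play 0.8) keeps it centred. It rides on 3 round-nosed keys, underside 50 above the counter, and turns full circle either way with 1 to 3 N at the ear. Only with its +x along the housing's +x (within 0.05 rad) do the keys fit: it drops to 44 and turns no more.
- ear (a point): Middle of the ear, half-way up, 80 from the cover's axis. The ear is a yellow block on the cover, 16 wide, reaching from the disc to 94 from the axis, 20 high from the level of the cover's underside (50 to 70 above the counter while riding high, 44 to 64 when seated). Its two upright side faces are for pushing.
- index (a point): Point on the housing's +x axis at rim height (44 above the counter), 80 from the axis, above the white tab: the ear's place when seated.
- catch (a joint): Angle of the steel swing catch, rad: 0 = closed against its stop, lying across the seated ear; it opens clockwise seen from above to a stop at 1.5, away from the housing. Stays where left; about 1 N at its red-capped post moves it. Arm 60 long, 12 wide, 67 to 75 above the counter: passes 3 over the seated ear but hits the ear of a high-riding cover. Past 0.8 it is clear of the ear's circle.
- pivot (a point): Point on the catch's vertical hinge axis, 71 above the counter, at (118, -36) in the housing's frame, on a fixed post of diameter 16, top 66 above the counter. With the catch at 0 its arm points 132 degrees anticlockwise from the housing's +x, seen from above.
- catch_post (a point): Middle of the upright rod on the catch's arm by which it is pushed, 40 from the pivot, 92 above the counter: steel, diameter 10, from 75 above the counter, with a red cap, diameter 14, from 97 to 105.
- stand_foot (a point): Foot of the pole of a tall grey hook stand, fixed to the left of the work, not to be hit by the arm: upright pole of diameter 14 to 640 above the counter; near its top a bent hook reaches 90 towards the robot and 75 to its left, 500 to 640 above the counter. Plate 150 x 130 at its foot, 12 thick.
- receipt_roll_0: Bystander, loose, not to be disturbed: white paper roll standing on end, diameter 60, height 57. Origin: centre of its underside.
- receipt_roll_1: Bystander, loose, not to be disturbed: second white paper roll standing on end, diameter 60, height 57. Origin: centre of its underside.
- rubber_stamp: Bystander, loose, not to be disturbed: rubber stamp with black knob, 26 x 40 x 67 high. Origin: centre of its underside.
- pin_tin: Bystander, loose, not to be disturbed: round teal pin tin, diameter 60, height 21. Origin: centre of its underside.
- desk_bell: Bystander, loose, not to be disturbed: silver service bell, diameter 84, height 52. Origin: centre of its underside.
- stapler: Bystander, loose, not to be disturbed: black stapler, 33 x 136 x 43 high. Origin: centre of its underside.
Things that resemble listed ones, but are neither listed nor needed, are in the scene too. There is more than one size of the cover; the job needs the larger.

How it is judged:
By the outcome, as a careful person would: the job done as asked, in the order asked, and still so for the second after the job is handed in, with the robot touching nothing.
It also fails if it takes over 72 s, if anything falls off the work surface, if the arm or the gripper's body presses on something with over 40 N, if the wrist force passes 120 N, or if a joint passes its speed limit or range.

## Robot

A 7-joint arm with a two-finger parallel gripper is mounted at the origin on a cart in front of the work surface, level with it; the furniture and walls round the work are solid. World frame = base frame: x ahead of the robot, y to its left, z up, the work surface at z = 0. Lengths are in m, angles in rad, forces in N, time in s.
With the tool pointing down it reaches from about 0.35 to 0.9 m from the base axis. Payload 8.1 kg.
Tool frame: the origin (TCP) lies on the centre line of the jaws, within the pads' length; the fingertips stand 17 mm ahead of it and the grasp point (between the pads) lies 2 mm behind it; z points along the fingers, y is the direction in which the jaws open and shut (so a half turn about z gives the same grasp; the last joint's range is limited). The gripper opens to 92 mm and grips with 3 to 60 N. Pads are 19 mm wide; open, the fingers measure 130 mm over their backs; the gripper's body (75 mm by 190 mm) begins 47 mm behind the grasp point.
Start: joints at [-1.304, 0.434, 0.025, 1.573, -0.012, 1.134, -0.075], TCP at [0.226, 0.583, 0.244] pointing down, gripper open.
Joint ranges: [-2.62, 2.62], [-0.44, 2.09], [-1.27, 1.32], [0.08, 2.57], [-1.32, 4.46], [0.12, 2], [-2.74, 2.74]. Speed limits (rad/s): [2.22, 2.22, 3.01, 3.01, 3.14, 3.14, 3.14].

## Interface

Orientations are given as a rotation vector (axis times angle).
In Python, from cell import arm gives the robot as it stands.
- The arm moves only by the shell command python3 -m creep 'ROWS' [FORCE]. ROWS is JSON, a list that holds one entry, the list of rows, each a list of 7 numbers: the shift along the world's x, y, z in cm, then the turn, a rotation vector about the world's x, y, z in degrees, then the opening, from -1 (shut) to 1 (fully open), so that 0 is half open. In form: [[[tx, ty, tz, ax, ay, az, jaw], ...]]. A call has 1 to 5 rows; each row is the pose to reach, as a shift and turn from the pose commanded when the call began; what a row does not reach only later rows make up. A row lasts 1/10 s, in which the tool goes at most 50 mm and 8.59 degrees, less where a joint would pass 70% of its speed; a pose out of reach is approached as far as the arm can. A call with a gripper value outside its range is refused whole. The fingers move at their own pace and stop on an object; FORCE is the grip in N (left out, the last holds). Time passes only in rows, so rows that repeat a pose let the fingers close. It gives the time, the measured TCP pose, the force and the opening at its end, in the units of the state.
- arm.observe(): the state, without advancing time (a new reading comes with each control period).
- arm.get_image(name): name is "scene" or "top" or "wrist"; returns the picture (420x560x3 uint8, red, green, blue); there is no depth.
- arm.camera_model(name): a dict with "vfov" (degrees; the focal length in pixels is half the picture's height over the tangent of half this angle, whatever the lens; pixels are square), "cx", "cy" (the principal point, pixels), "cam_to_world" (4x4, takes a point from camera to world coordinates); the wrist camera has in their place "T_tool_cam" (4x4, takes a point from camera to tool coordinates, whose origin is the TCP and whose axes are the flange's). Camera axes: x right, y down, z forward; pixel columns grow to the right and rows downward; lengths in m; the calibration is good to about 2 mm. A picture is of the moment at which its call begins: read the wrist's pose just before it. camera_model takes no time and is no camera call.
- arm.sign_off(): hands the job in, once; it reports no verdict.
The state is a dict: "clock": time; "joints": joint angles; "dq": joint speeds; "joint_efforts": joint torques, N m; "position": TCP position; "ee_rot": TCP orientation; "force": force on the tool from outside, world axes, zero at the start; "ft_torque": the same for the moment, N m; "width": opening from 0.0 (shut) to 1.0 (fully open).
Only numpy, scipy, OpenCV 4.12 (cv2) and the standard library are available. Lean on these libraries where they do the work, as an engineer would, in place of code of your own. Each camera call takes 0.05 s, during which the arm holds its last target.

## Working session

There is one attempt and no reset: what is moved stays moved. The work goes in short steps, Python scripts to look and compute and a shell command to move; the robot and the scene stay as the last step left them, time stands still between calls to the robot, and variables do not carry over. Pictures are saved under pics/ and viewed, and the job is handed in when it is done.

```bash
mkdir -p pics; ls; python3 - <<'E'
from cell import arm
import cv2
s=arm.observe(); print(s)
for n in ["scene","top","wrist"]:
    im=arm.get_image(n); cv2.imwrite(f"pics/{n}0.png",im[:,:,::-1]); print(n,arm.camera_model(n))
E
```

```text
pics
{'clock': 0.0, 'joints': array([-1.3035964 ,  0.43522126,  0.02494392,  1.5741409 , -0.01162209,
        1.13399747, -0.07509407]), 'dq': array([-8.55465429e-05, -6.28787239e-04,  9.53792961e-05, -2.64778685e-04,
       -1.70419880e-03,  5.77000759e-04, -1.88744050e-04]), 'joint_efforts': array([-2.32982835e-03, -6.67852306e+01,  9.83619355e-01, -3.14472306e+01,
       -6.07019663e-02,  4.29723586e-02,  1.41685241e-04]), 'position': array([0.22573956, 0.58226155, 0.24292874]), 'ee_rot': array([-5.77615079e-01, -3.08784669e+00,  2.53127932e-03]), 'force': array([-0.15632632,  0.55327489,  0.30651321]), 'ft_torque': array([ 0.00126379, -0.0148057 ,  0.07203642]), 'width': 1.0033127679010145}
scene {'vfov': 53.902724974938856, 'cx': 282.31573327584016, 'cy': 211.56873607690477, 'cam_to_world': array([[ 0.45281438, -0.36793432,  0.81214744, -0.3408734 ],
       [-0.89151392, -0.19984735,  0.4065267 , -0.56432391],
       [ 0.01273039, -0.90812189, -0.41851233,  0.51498308],
       [ 0.        ,  0.        ,  0.        ,  1.        ]])}
top {'vfov': 53.99816301245813, 'cx': 279.8916930838703, 'cy': 210.34242021225907, 'cam_to_world': array([[-1.82821987e-02, -9.79737650e-01,  1.99448985e-01,
         2.34373363e-01],
       [-9.99832065e-01,  1.81673151e-02, -2.40625888e-03,
        -1.49983150e-01],
       [-1.26595014e-03, -1.99459482e-01, -9.79905257e-01,
         1.34180132e+00],
       [ 0.00000000e+00,  0.00000000e+00,  0.00000000e+00,
         1.00000000e+00]])}
wrist {'vfov': 61.065920596864245, 'cx': 281.2588124729993, 'cy': 206.91810612663528, 'T_tool_cam': array([[-2.86674004e-04, -9.56550570e-01, -2.91566330e-01,
         7.80547668e-02],
       [ 9.99999213e-01,  8.20024940e-05, -1.25224785e-03,
         1.81636584e-04],
       [ 1.22174756e-03, -2.91566460e-01,  9.56549793e-01,
        -1.41156378e-01],
       [ 0.00000000e+00,  0.00000000e+00,  0.00000000e+00,
         1.00000000e+00]])}
```

View pics/scene0.png

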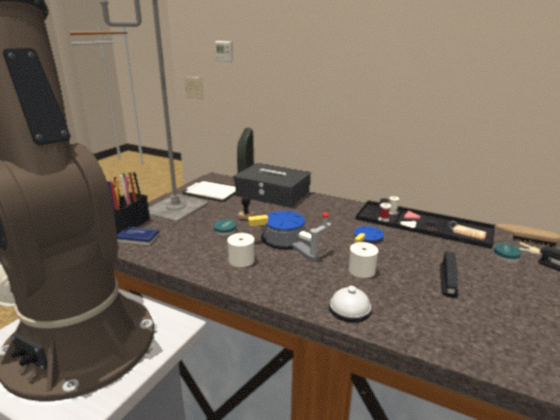

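View pics/top0.png

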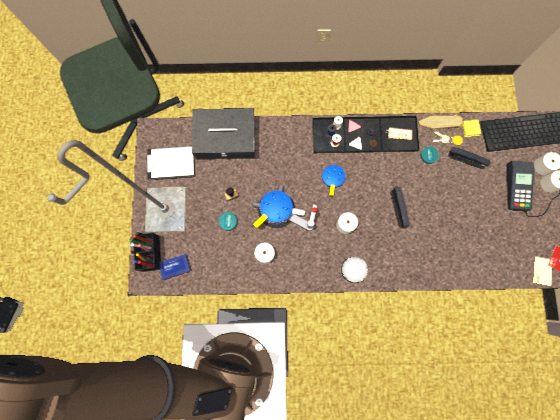

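View pics/wrist0.png

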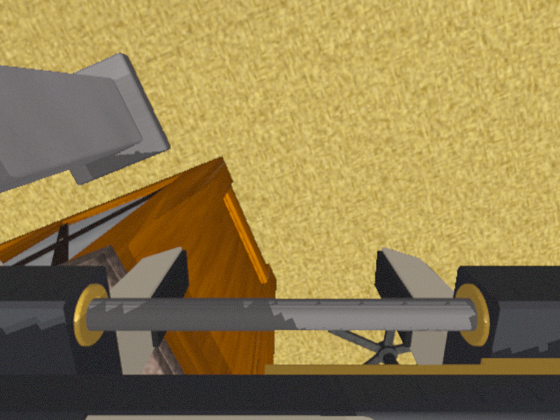

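```bash
cat > h.py <<'E'
import numpy as np, cv2
from cell import arm
from scipy.spatial.transform import Rotation as R
def cam(n,s=None):
    m=arm.camera_model(n); f=210/np.tan(np.radians(m['vfov']/2))
    if n=='wrist':
        s=s or arm.observe(); T=np.eye(4);T[:3,:3]=R.from_rotvec(s['ee_rot']).as_matrix();T[:3,3]=s['position']
        T=T@m['T_tool_cam']
    else: T=m['cam_to_world']
    return f,m['cx'],m['cy'],T
def ray(c,u,v,z):
    f,cx,cy,T=c; d=T[:3,:3]@np.array([(u-cx)/f,(v-cy)/f,1]); return T[:3,3]+d*(z-T[2,3])/d[2]
def proj(c,p):
    f,cx,cy,T=c; q=T[:3,:3].T@(np.asarray(p)-T[:3,3]); return np.array([cx+f*q[0]/q[2],cy+f*q[1]/q[2]])
E
python3 - <<'E'
from h import *
im=cv2.imread('pics/top0.png'); c=im[170:270,210:370]; cv2.imwrite('pics/topc.png',cv2.resize(c,None,fx=5,fy=5,interpolation=cv2.INTER_CUBIC))
im=cv2.imread('pics/scene0.png'); c=im[190:280,200:400]; cv2.imwrite('pics/scenec.png',cv2.resize(c,None,fx=4,fy=4,interpolation=cv2.INTER_CUBIC))
t=cam('top')
for n,u,v,z in [('cover',276.5,206.5,.057),('ear',261,221.5,.07),('red',314,208,.105),('small',334,176,.005),('standfoot',165,208,.012),('roll0',264,253,.057),('roll1',348,222,.057),('stamp',231,192,.067),('tin',228,221,.021),('bell',355,270,.05)]: print(n,ray(t,u,v,z).round(3))
E
```

```text
cover [ 0.509 -0.143  0.057]
ear [ 0.459 -0.093  0.07 ]
red [ 0.491 -0.258  0.105]
small [ 0.621 -0.338  0.005]
standfoot [0.52  0.225 0.012]
roll0 [ 0.361 -0.101  0.057]
roll1 [ 0.454 -0.368  0.057]
stamp [0.556 0.002 0.067]
tin [0.471 0.016 0.021]
bell [ 0.304 -0.383  0.05 ]
```

View pics/topc.png

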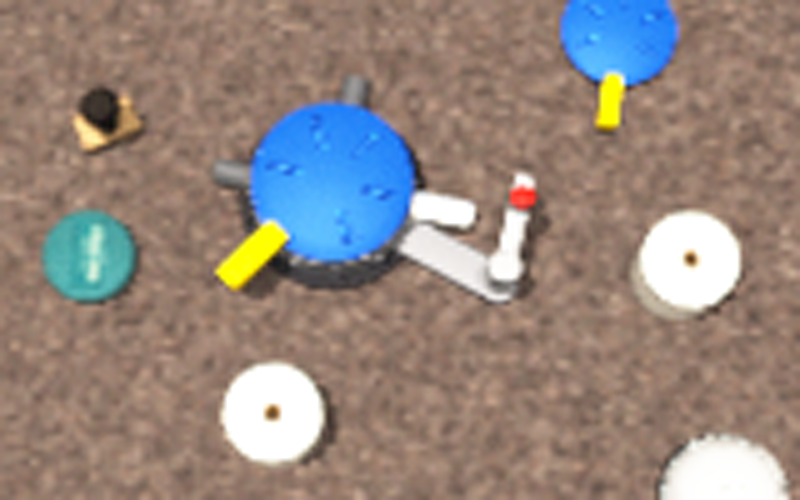

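View pics/scenec.png

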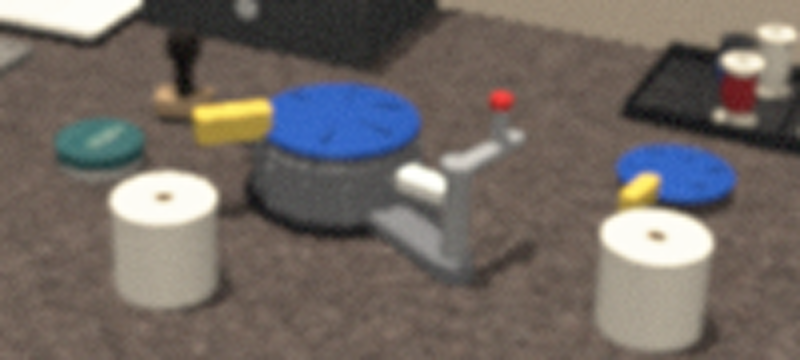

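The top view shows the large blue cover on the housing at (276,207), with its yellow ear at (261,221) pointing lower-left. The white tab is at (304,212) pointing right, the pivot at (311,223), and the red-capped post at (314,209), which puts the catch roughly half open. The look-alike blue disc at (334,176) is smaller and lies on the counter, so it isn't the one to use. The job is the large cover on the grey housing.

Before moving I'll work out the tool axes and the clearance to the stand.

```bash
python3 - <<'E'
from h import *
s=arm.observe(); M=R.from_rotvec(s['ee_rot']).as_matrix(); print(M.round(3))
t=cam('top'); o=np.array([210,170.])
P=lambda x,y,z: ray(t,o[0]+(x-.0)/5,o[1]+y/5,z)
c=P(332,183,.057);e=P(252,255,.07);tab=P(475,213,.036);piv=P(505,268,.075);red=P(522,195,.105)
print(c,e,tab,piv,red)
d=tab-c;yaw=np.arctan2(d[1],d[0]);print('yaw',np.degrees(yaw),np.hypot(*d[:2]))
e2=e-c;print('ear',np.degrees(np.arctan2(e2[1],e2[0])-yaw),np.hypot(*e2[:2]))
d=piv-c; print('piv in H',np.array([[np.cos(yaw),np.sin(yaw)],[-np.sin(yaw),np.cos(yaw)]])@d[:2])
d=red-piv;print('catch',np.degrees(np.arctan2(d[1],d[0])-yaw),np.hypot(*d[:2]))
for z in(.5,.64): print(ray(t,68,150,z),ray(t,55,200,z))
E
```

```text
[[-0.932  0.361 -0.   ]
 [ 0.361  0.932 -0.001]
 [-0.    -0.001 -1.   ]]
[ 0.50825676 -0.14223433  0.057     ] [ 0.46030131 -0.09143319  0.07      ] [ 0.4912131  -0.23412129  0.036     ] [ 0.44827109 -0.24923567  0.075     ] [ 0.48834725 -0.25881174  0.105     ]
yaw -100.50809181391645 0.093454265992254
ear 233.85756043953222 0.06986043586366886
piv in H [ 0.11614669 -0.03946535]
catch 87.06943100863933 0.04120436096449138
[0.54651809 0.30096916 0.5       ] [0.43657731 0.31894103 0.5       ]
[0.49460529 0.22597126 0.64      ] [0.40294877 0.24095423 0.64      ]
```

```bash
python3 -m creep '[[[-9,-22,1,0,0,-42,-0.4],[-9,-22,1,0,0,-42,-0.4],[-9,-22,1,0,0,-42,-0.4],[-9,-22,1,0,0,-42,-0.4],[-9,-22,1,0,0,-42,-0.4]]]' 10
```

```text
clock: 0.65
position: [0.1349, 0.3598, 0.2534]
ee_rot: [1.654, 2.671, -0.002]
force: [-0.3, -0.2, 0.6]
width: 0.613
```

```bash
python3 -m creep '[[[11,-9,0,0,0,-25,-0.4],[11,-9,0,0,0,-25,-0.4],[11,-9,0,0,0,-25,-0.4],[16,-15,0,0,0,-42,-0.4],[16,-15,0,0,0,-42,-0.4]]]'; python3 -c "
from cell import arm;print(arm.observe()['joints'].round(2))"
```

```text
clock: 1.15
position: [0.2976, 0.2098, 0.2538]
ee_rot: [2.504, 1.897, 0.0]
force: [0.4, 1.2, 0.5]
width: 0.3
[-1.15 -0.04  0.38  2.15  0.02  1.03 -1.05]
```

```bash
python3 -m creep '[[[7,-15,0,0,0,-42,-0.4],[7,-15,0,0,0,-42,-0.4],[7,-15,0,0,0,-42,-0.4],[9,-22,0,0,0,-42,-0.4],[9,-22,0,0,0,-42,-0.4]]]'; python3 -c "
from cell import arm;print(arm.observe()['joints'].round(2))"
```

```text
clock: 1.65
position: [0.3862, -0.0102, 0.254]
ee_rot: [-3.017, -0.875, -0.001]
force: [0.3, 1.3, -0.2]
width: 0.297
[-0.82 -0.02  0.72  2.13  0.01  1.02 -1.11]
```

```bash
python3 -m creep '[[[6,-18,3,0,0,-43,-0.4],[6,-18,3,0,0,-43,-0.4],[6,-18,3,0,0,-43,-0.4],[6,-18,3,0,0,-43,-0.4],[6,-18,3,0,0,-43,-0.4]]]'; python3 - <<'E'
from h import *
s=arm.observe();print(s['joints'].round(2),s['position'],R.from_rotvec(s['ee_rot']).as_matrix().round(3))
cv2.imwrite('pics/w1.png',arm.get_image('wrist')[:,:,::-1])
cv2.imwrite('pics/s1.png',arm.get_image('scene')[:,:,::-1])
E
```

```text
clock: 2.15
position: [0.4465, -0.1936, 0.285]
ee_rot: [3.123, -0.299, 0.004]
force: [0.5, 0.4, -1.1]
width: 0.303
[-0.53  0.23  1.02  1.89 -0.21  1.13 -1.19] [ 0.44651394 -0.19358689  0.28498762] [[ 0.982 -0.19   0.002]
 [-0.19  -0.982 -0.004]
 [ 0.003  0.004 -1.   ]]
```

View pics/w1.png

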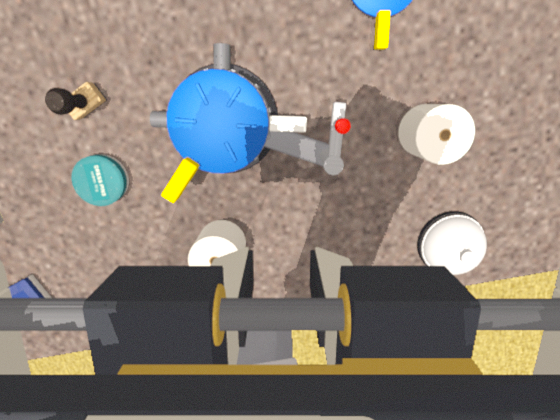

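View pics/s1.png

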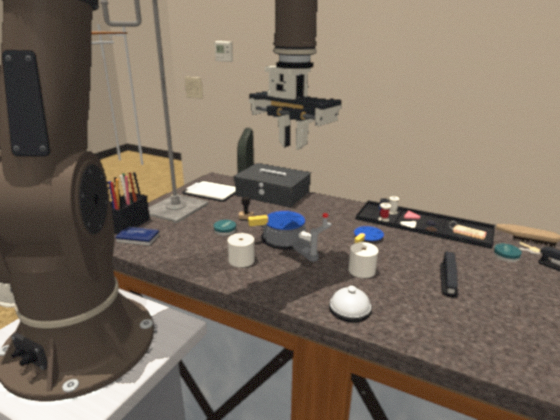

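```bash
python3 - <<'E'
from h import *
im=cv2.imread('pics/w1.png'); c=im[30:230,140:380]; cv2.imwrite('pics/w1c.png',cv2.resize(c,None,fx=3,fy=3,interpolation=cv2.INTER_CUBIC))
E
```

```text
(no output)
```

View pics/w1c.png

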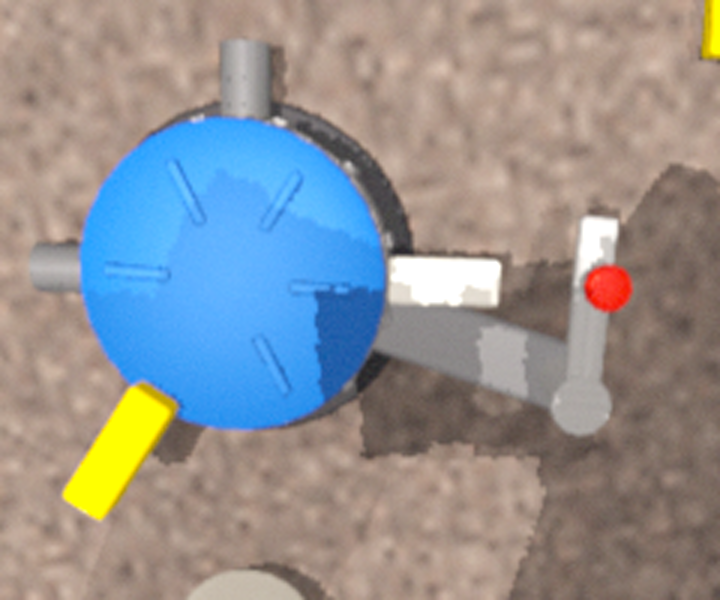

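The crop shows the large cover centred near (233,272), the yellow ear ending at (82,508) and the tab ending at (500,283). The pivot is at (581,405), and the red cap at (608,288) on a catch arm pointing nearly straight up. I'll fit these to the housing geometry.

```bash
cat >> h.py <<'E'
def wrap(a): return (a+180)%360-180
E
python3 - <<'E'
from h import *
from scipy.optimize import least_squares
s=arm.observe(); w=cam('wrist',s)
im=cv2.imread('pics/w1.png')
hsv=cv2.cvtColor(im,cv2.COLOR_BGR2HSV)
m=cv2.inRange(hsv,(100,100,40),(125,255,255)); m[:40]=0; m[240:]=0
n,l,st,ct=cv2.connectedComponentsWithStats(m); i=1+np.argmax(st[1:,4]); 
cs=max(cv2.findContours((l==i).astype(np.uint8),0,1)[0],key=cv2.contourArea); hull=cv2.convexHull(cs)[:,0]
for z in(.055,.057,.06):
    P=np.array([ray(w,u,v,z)[:2] for u,v in hull]); 
    r=least_squares(lambda q:np.hypot(*(P-q[:2]).T)-q[2],[.51,-.14,.052],loss='soft_l1',f_scale=.001).x; print(z,r)
Q=lambda x,y,z: ray(w,140+x/3,30+y/3,z)
tip=(Q(500,260,.036)+Q(498,306,.036))/2; piv=Q(581,405,.075); red=Q(608,288,.105); armend=Q(600,218,.075)
ear=(Q(64,494,.07)+Q(98,519,.07))/2
# end stubs: y-stub top end z~.027 axis z?
for k,v in dict(tip=tip,piv=piv,red=red,armend=armend,ear=ear).items(): print(k,v.round(4))
# joint fit of housing: x,y,yaw
C=r[:2]
def res(q):
    Rz=np.array([[np.cos(q[2]),-np.sin(q[2])],[np.sin(q[2]),np.cos(q[2])]])
    return np.r_[C-q[:2], Rz@[.092,0]+q[:2]-tip[:2], Rz@[.118,-.036]+q[:2]-piv[:2]]
f=least_squares(res,[.51,-.14,-1.75]); h=f.x; print('housing',h,np.degrees(h[2]),f.fun.round(4))
d=red-piv; print('catch deg',132-wrap(np.degrees(np.arctan2(d[1],d[0])-h[2])),np.hypot(*d[:2]))
d=armend-piv; print('catch deg',132-wrap(np.degrees(np.arctan2(d[1],d[0])-h[2])),np.hypot(*d[:2]))
d=ear[:2]-C; print('ear world',np.degrees(np.arctan2(d[1],d[0])),np.hypot(*d))
E
```

```text
0.055 [ 0.51213196 -0.13578981  0.05153356]
0.057 [ 0.51220257 -0.1361545   0.05125473]
0.06 [ 0.5123085  -0.13670155  0.05083649]
tip [ 0.4926 -0.2252  0.036 ]
piv [ 0.4521 -0.2433  0.075 ]
red [ 0.4912 -0.2525  0.105 ]
armend [ 0.5098 -0.2575  0.075 ]
ear [ 0.4475 -0.0694  0.07  ]
housing [ 0.51248461 -0.13598666 -1.78808713] -102.44984591148274 [-0.0002 -0.0007  0.     -0.0006 -0.0002 -0.0001]
catch deg 42.726906006181935 0.040172260660893626
catch deg 43.32444366859295 0.05944980796830255
ear world 133.92406787476034 0.0934195046517832
```

```bash
python3 -m creep '[[[4.5,-5.9,-5,0,0,-1,-0.4],[4.5,-5.9,-5,0,0,-1,-0.4],[4.5,-5.9,-10,0,0,-1,-0.4],[4.5,-5.9,-15,0,0,-1,-0.4],[4.5,-5.9,-15,0,0,-1,-0.4]]]'; python3 - <<'E'
from h import *
s=arm.observe();print(s['joints'].round(2),s['position'])
cv2.imwrite('pics/w2.png',arm.get_image('wrist')[:,:,::-1])
E
```

```text
clock: 2.75
position: [0.4875, -0.2425, 0.1285]
ee_rot: [-3.124, 0.297, 0.016]
force: [0.4, 0.3, 0.2]
width: 0.297
[-0.22  0.55  0.84  1.94 -0.52  0.89 -0.87] [ 0.48748899 -0.24251319  0.1284566 ]
```

View pics/w2.png

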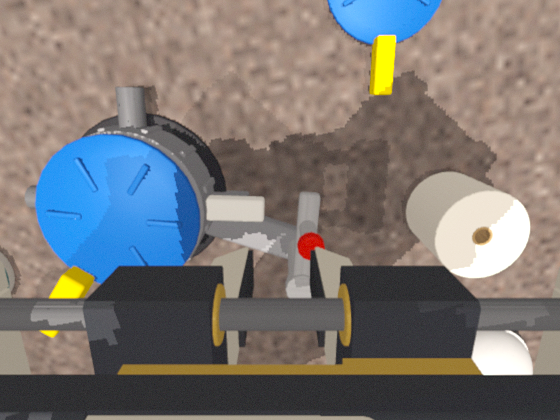

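```bash
python3 -m creep '[[[0,0,0,0,0,0,-0.4],[0,0,0,0,0,0,-0.4],[0,0,0,0,0,0,-0.4]]]'
```

```text
clock: 3.1
position: [0.4922, -0.2464, 0.1359]
ee_rot: [3.127, -0.303, 0.006]
force: [0.4, 0.4, -0.4]
width: 0.302
```

```bash
python3 -m creep '[[[0,-0.7,0,0,0,0,-0.4],[0,-0.7,0,0,0,0,-0.4],[0,-0.7,0,0,0,0,-0.4]]]'; python3 - <<'E'
from h import *
s=arm.observe();print(s['joints'].round(2),s['position'])
cv2.imwrite('pics/w3.png',arm.get_image('wrist')[:,:,::-1])
w=cam('wrist',s); print(proj(w,[.4912,-.2525,.105]))
E
```

```text
clock: 3.4
position: [0.491, -0.2537, 0.1341]
ee_rot: [3.126, -0.306, 0.001]
force: [-0.2, -0.2, -0.3]
width: 0.298
[-0.2   0.55  0.84  1.93 -0.52  0.9  -0.86] [ 0.4909894  -0.25368888  0.13411519]
[278.57297023 258.6283196 ]
```

View pics/w3.png

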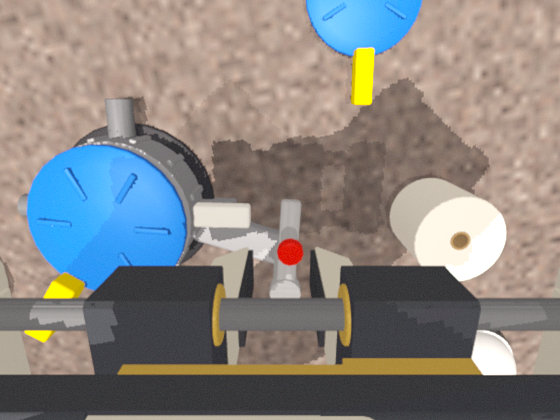

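```bash
python3 -m creep '[[[0.2,-0.3,0,0,0,0,-0.4],[0.2,-0.3,-1.5,0,0,0,-0.4],[0.2,-0.3,-3.5,0,0,0,-0.4],[0.2,-0.3,-3.5,0,0,0,-0.4],[0.2,-0.3,-3.5,0,0,0,-0.4]]]' ; python3 -m creep '[[[0,-0.8,0,0,0,-5,-0.4],[-0.3,-1.5,0,0,0,-10,-0.4],[-0.7,-2.2,0,0,0,-15,-0.4],[-1.2,-2.8,0,0,0,-20,-0.4],[-1.7,-3.3,0,0,0,-20,-0.4]]]';python3 -m creep '[[[0,0,0,0,0,0,-0.4],[0,0,0,0,0,0,-0.4]]]'; python3 - <<'E'
from h import *
s=arm.observe();print(s['joints'].round(2),s['position'])
cv2.imwrite('pics/w4.png',arm.get_image('wrist')[:,:,::-1])
E
```

```text
clock: 3.95
position: [0.4924, -0.2562, 0.0982]
ee_rot: [-3.127, 0.306, 0.003]
force: [0.2, -0.5, 0.3]
width: 0.299
clock: 4.45
position: [0.4766, -0.2896, 0.0994]
ee_rot: [3.025, -0.845, 0.002]
force: [2.9, -0.5, 0.4]
width: 0.3
clock: 4.65
position: [0.4758, -0.2893, 0.099]
ee_rot: [-3.027, 0.841, -0.0]
force: [-0.7, 0.3, -0.4]
width: 0.298
[-0.14  0.63  0.88  1.95 -0.64  0.87 -1.03] [ 0.47581706 -0.2893038   0.09900286]
```

View pics/w4.png

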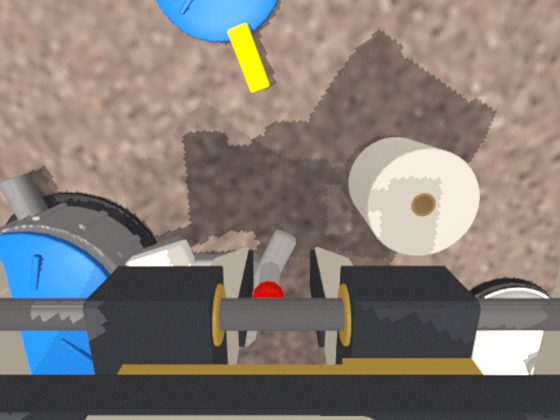

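```bash
python3 -m creep '[[[0,0.3,3,0,0,0,-0.3],[0,0.3,8,0,0,0,-0.3],[0,0.3,13,0,0,0,-0.3],[0,5,15,0,0,-8,-0.3],[0,10,15,0,0,-14,-0.3]]]'; python3 -m creep '[[[-2,5,0,0,0,0,-0.3],[-2,8,0,0,0,0,-0.3],[-2,8,0,0,0,0,-0.3],[-2,8,0,0,0,0,-0.3]]]'; python3 - <<'E'
from h import *
s=arm.observe();print(s['joints'].round(2),s['position'],s['dq'].round(3))
cv2.imwrite('pics/w5.png',arm.get_image('wrist')[:,:,::-1])
w=cam('wrist',s); print(proj(w,[.4565,-.0784,.07]),proj(w,[.491,-.2527,.105]))
M=R.from_rotvec(s['ee_rot']).as_matrix();print(np.degrees(np.arctan2(M[1,0],M[0,0])))
E
```

```text
clock: 5.2
position: [0.4766, -0.1929, 0.2519]
ee_rot: [-2.895, 1.219, -0.009]
force: [1.1, 1.0, -1.3]
width: 0.349
clock: 5.6
position: [0.4561, -0.1097, 0.2488]
ee_rot: [-2.903, 1.2, 0.0]
force: [0.3, -1.0, -0.4]
width: 0.352
[-0.85  0.33  1.27  1.99 -0.36  1.08 -1.77] [ 0.45606087 -0.10968459  0.24877275] [ 0.056  0.012  0.015 -0.011 -0.    -0.002  0.005]
[257.74365951 210.97513219] [386.86501476  32.50219762]
-44.927075121227844
```

View pics/w5.png

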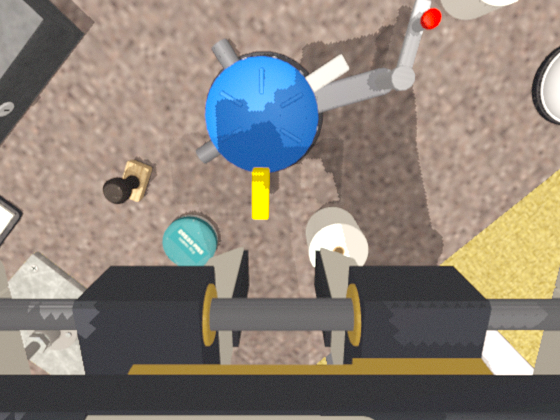

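```bash
cat > m.py <<'E'
from h import *
def cover(im,w,z=.055,box=None):
    hsv=cv2.cvtColor(im,cv2.COLOR_BGR2HSV)
    m=cv2.inRange(hsv,(100,100,40),(125,255,255)); m[260:]=0
    n,l,st,ct=cv2.connectedComponentsWithStats(m); i=1+np.argmax(st[1:,4])
    cs=max(cv2.findContours((l==i).astype(np.uint8),0,1)[0],key=cv2.contourArea); hull=cv2.convexHull(cs)[:,0]
    P=np.array([ray(w,u,v,z)[:2] for u,v in hull])
    from scipy.optimize import least_squares
    r=least_squares(lambda q:np.hypot(*(P-q[:2]).T)-q[2],[.51,-.14,.052],loss='soft_l1',f_scale=.001).x
    return r
def blob(im,lo,hi,box):
    hsv=cv2.cvtColor(im,cv2.COLOR_BGR2HSV); m=cv2.inRange(hsv,lo,hi); k=np.zeros_like(m); k[box[1]:box[3],box[0]:box[2]]=1; m=m*k
    n,l,st,ct=cv2.connectedComponentsWithStats(m); i=1+np.argmax(st[1:,4]); return ct[i],cv2.minAreaRect(np.argwhere(l==i)[:,::-1].astype(np.float32)),st[i]
E
python3 - <<'E'
from m import *
s=arm.observe(); w=cam('wrist',s); im=cv2.imread('pics/w5.png')
print('cover',cover(im,w))
b=blob(im,(22,150,80),(35,255,255),(220,140,300,240)); print(b)
c=cover(im,w); p=[ray(w,u,v,.07) for u,v in cv2.boxPoints(b[1])]
for q in p: print(q.round(4),np.hypot(*(q[:2]-c[:2])))
e=ray(w,*b[0],.07); print('earc',e,np.degrees(np.arctan2(e[1]-c[1],e[0]-c[0])),np.hypot(*(e[:2]-c[:2])))
red=ray(w,*blob(im,(0,150,80),(6,255,255),(400,0,460,50))[0],.105); piv=ray(w,403,77,.075); print(red,piv)
d=red-piv;print('catch',132-wrap(np.degrees(np.arctan2(d[1],d[0]))+102.45),np.hypot(*d[:2]))
tip=ray(w,343,64,.036);print('tip',tip,np.degrees(np.arctan2(tip[1]-c[1],tip[0]-c[0])))
d=piv[:2]-c[:2];a=np.arctan2(d[1],d[0]);print('yaw from piv',np.degrees(a-np.arctan2(-36,118)),np.hypot(*d))
E
```

```text
cover [ 0.51411469 -0.14347575  0.0517401 ]
(array([260.3119469 , 193.33849558]), ((260.5, 193.49998474121094), (16.999996185302734, 50.99999237060547), 0.0), array([252, 168,  18,  52, 904], dtype=int32))
[ 0.4549 -0.0702  0.07  ] 0.09419433388494663
[ 0.4887 -0.1058  0.07  ] 0.04545754402361316
[ 0.4777 -0.1167  0.07  ] 0.04517319930461858
[ 0.4435 -0.0816  0.07  ] 0.09391339609128235
earc [ 0.46679127 -0.09395906  0.07      ] 133.70257012268124 0.06849385873237585
[ 0.47518337 -0.2826903   0.105     ] [ 0.45279835 -0.25114622  0.075     ]
catch 84.18886461854379 0.03867968651969741
tip [ 0.49349501 -0.22945184  0.036     ] -103.48654486840617
yaw from piv -102.69456393627478 0.12390571004434119
```

```bash
python3 -m creep '[[[0,0,0,0,0,0,-0.3],[0,0,0,0,0,0,-0.3],[0,0,0,0,0,0,-0.3]]]';python3 - <<'E'
from m import *
s=arm.observe(); w=cam('wrist',s); im=arm.get_image('wrist')[:,:,::-1].copy();cv2.imwrite('pics/w6.png',im)
s2=arm.observe();print(s['position'],s2['position'])
c=cover(im,w); print('cover',c)
b=blob(im,(22,150,80),(35,255,255),(220,120,300,250))
e=ray(w,*b[0],.07); print('earc',b[0],e,np.degrees(np.arctan2(e[1]-c[1],e[0]-c[0])),np.hypot(*(e[:2]-c[:2])))
red=blob(im,(0,150,80),(6,255,255),(400,0,460,80))[0];print(red, ray(w,*red,.105))
E
```

```text
clock: 5.95
position: [0.4558, -0.1121, 0.2488]
ee_rot: [2.899, -1.209, 0.0]
force: [-0.0, 0.3, -0.4]
width: 0.349
[ 0.45580243 -0.11206575  0.24875752] [ 0.45583105 -0.11185955  0.24874652]
cover [ 0.51426349 -0.14172353  0.05169034]
earc [258.17666667 194.92333333] [ 0.46694358 -0.09260863  0.07      ] 133.93364837673914 0.06820152084791017
[426.70121951  20.02743902] [ 0.47564759 -0.28102336  0.105     ]
```

```bash
python3 -m creep '[[[0.3,2.8,-4,0,0,-1,-0.3],[0.3,2.8,-9,0,0,-1,-0.3],[0.3,2.8,-13,0,0,-1,-0.3],[0.3,2.8,-13,0,0,-1,-0.3],[0.3,2.8,-13,0,0,-1,-0.3]]]';python3 -m creep '[[[0,0,0,0,0,0,-0.3],[0,0,0,0,0,0,-0.3]]]';python3 - <<'E'
from m import *
s=arm.observe(); w=cam('wrist',s); im=arm.get_image('wrist')[:,:,::-1].copy();cv2.imwrite('pics/w7.png',im)
print(s['joints'].round(2),s['position'],proj(w,[.4588,-.0841,.07]))
E
```

```text
clock: 6.5
position: [0.4588, -0.084, 0.1194]
ee_rot: [2.888, -1.234, -0.001]
force: [1.1, -0.8, 1.0]
width: 0.35
clock: 6.7
position: [0.4602, -0.0833, 0.1205]
ee_rot: [-2.889, 1.231, -0.005]
force: [0.1, -0.3, 0.7]
width: 0.353
[-0.68  0.51  1.03  2.15 -0.61  0.81 -1.64] [ 0.46024504 -0.08328207  0.12048948] [284.97363423 243.41443619]
```

View pics/w7.png

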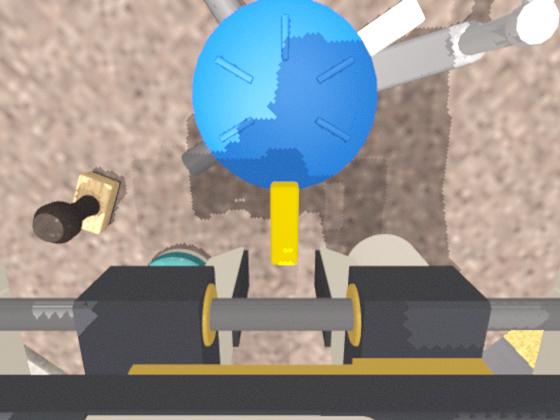

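```bash
python3 -m creep '[[[0,0,-2.5,0,0,0,-0.3],[0,0,-5,0,0,0,-0.3],[0,0,-5,0,0,0,-0.3],[0,0,-5,0,0,0,-0.35],[0,0,-5,0,0,0,-0.4]]]';python3 - <<'E'
from m import *
s=arm.observe(); print(s['joints'].round(2),s['position'],s['force'])
C=np.array([.5143,-.1417]); p0=s['position'][:2]
for a in range(134,267,10): print(a,(100*(C+.08*np.array([np.cos(np.radians(a)),np.sin(np.radians(a))])-p0)).round(1))
E
```

```text
clock: 7.25
position: [0.4597, -0.0831, 0.07]
ee_rot: [-2.889, 1.231, -0.003]
force: [0.8, -0.1, -0.1]
width: 0.307
[-0.59  0.58  0.92  2.19 -0.72  0.71 -1.55] [ 0.45974447 -0.08312079  0.06999107] [ 0.76074875 -0.08361182 -0.12900616]
134 [-0.1 -0.1]
144 [-1.  -1.2]
154 [-1.7 -2.4]
164 [-2.2 -3.7]
174 [-2.5 -5. ]
184 [-2.5 -6.4]
194 [-2.3 -7.8]
204 [-1.9 -9.1]
214 [ -1.2 -10.3]
224 [ -0.3 -11.4]
234 [  0.8 -12.3]
244 [  1.9 -13. ]
254 [  3.3 -13.5]
264 [  4.6 -13.8]
```

```bash
python3 - <<'E'
import numpy as np
P=lambda a:8*np.array([np.cos(np.radians(a)),np.sin(np.radians(a))])
for a0 in (134,164,194,224):
    print(a0,[[*(P(a0+d)-P(a0)).round(2).tolist(),d] for d in(6,12,18,24,30)])
E
```

```text
134 [[-0.57, -0.61, 6], [-1.08, -1.28, 12], [-1.51, -2.0, 18], [-1.86, -2.76, 24], [-2.13, -3.55, 30]]
164 [[-0.19, -0.82, 6], [-0.29, -1.65, 12], [-0.31, -2.48, 18], [-0.23, -3.32, 24], [-0.07, -4.14, 30]]
194 [[0.24, -0.8, 6], [0.57, -1.57, 12], [0.98, -2.3, 18], [1.46, -2.99, 24], [2.01, -3.62, 30]]
224 [[0.61, -0.57, 6], [1.28, -1.08, 12], [2.0, -1.51, 18], [2.76, -1.86, 24], [3.55, -2.13, 30]]
```

```bash
python3 -m creep '[[[-0.57,-0.61,0,0,0,6,-0.4],[-1.08,-1.28,0,0,0,12,-0.4],[-1.51,-2.0,0,0,0,18,-0.4],[-1.86,-2.76,0,0,0,24,-0.4],[-2.13,-3.55,0,0,0,30,-0.4]]]';python3 - <<'E'
from m import *
s=arm.observe(); im=arm.get_image('wrist')[:,:,::-1].copy();cv2.imwrite('pics/w8.png',im)
print(s['joints'].round(2),s['position'],s['force'],s['ft_torque'])
E
```

```text
clock: 7.75
position: [0.438, -0.1185, 0.0698]
ee_rot: [-3.111, 0.434, -0.002]
force: [-0.2, 0.7, -0.7]
width: 0.299
[-0.42  0.5   0.76  2.21 -0.59  0.64 -1.07] [ 0.43799537 -0.11848096  0.0698328 ] [-0.22602273  0.66753151 -0.68056301] [0.22195786 0.26377918 0.03267435]
```

View pics/w8.png

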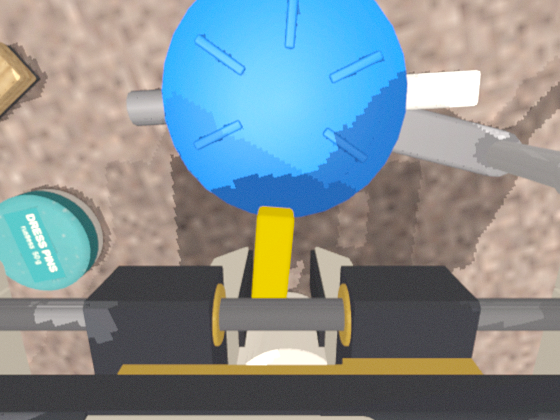

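```bash
python3 -m creep '[[[-0.19,-0.82,0,0,0,6,-0.4],[-0.29,-1.65,0,0,0,12,-0.4],[-0.31,-2.48,0,0,0,18,-0.4],[-0.23,-3.32,0,0,0,24,-0.4],[-0.07,-4.14,0,0,0,30,-0.4]]]'; python3 -m creep '[[[0.24,-0.8,0,0,0,6,-0.4],[0.57,-1.57,0,0,0,12,-0.4],[0.98,-2.3,0,0,0,18,-0.4],[1.46,-2.99,0,0,0,24,-0.4],[2.01,-3.62,0,0,0,30,-0.4]]]';python3 - <<'E'
from m import *
s=arm.observe(); im=arm.get_image('wrist')[:,:,::-1].copy();cv2.imwrite('pics/w9.png',im)
print(s['joints'].round(2),s['position'],s['force'],s['ft_torque'])
E
```

```text
clock: 8.3
position: [0.4375, -0.16, 0.0696]
ee_rot: [3.118, 0.382, 0.002]
force: [-0.2, 1.2, -0.1]
width: 0.3
clock: 8.8
position: [0.4576, -0.1964, 0.0696]
ee_rot: [2.913, 1.175, 0.001]
force: [-0.3, 0.5, 0.2]
width: 0.301
[-0.03  0.49  0.44  2.09 -0.35  0.63 -0.16] [ 0.45758535 -0.19637025  0.06962202] [-0.31385251  0.52351526  0.17833844] [ 0.19813235  0.12067321 -0.03345949]
```

View pics/w9.png

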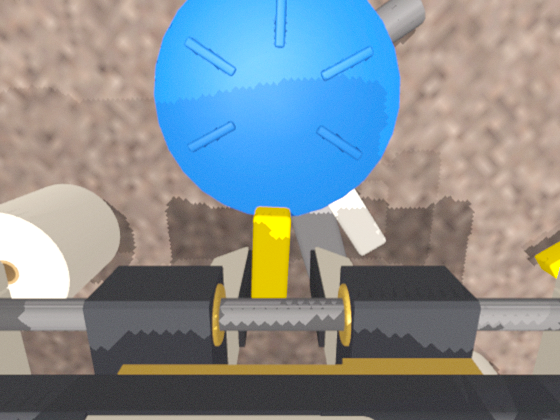

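```bash
python3 -m creep '[[[0.61,-0.57,0,0,0,6,-0.4],[1.28,-1.08,0,0,0,12,-0.4],[2.0,-1.51,0,0,0,18,-0.4],[2.76,-1.86,0,0,0,24,-0.4],[2.76,-1.86,0,0,0,24,-0.4]]]';python3 - <<'E'
from m import *
s=arm.observe(); im=arm.get_image('wrist')[:,:,::-1].copy();cv2.imwrite('pics/w10.png',im)
print(s['joints'].round(2),s['position'],s['force'],s['ft_torque'])
P=lambda a:8*np.array([np.cos(np.radians(a)),np.sin(np.radians(a))])
print([[*(P(248+d)-P(248)).round(2).tolist(),d] for d in(2,4,6,8,10,12,14,16)])
E
```

```text
clock: 9.35
position: [0.4858, -0.2152, 0.0695]
ee_rot: [2.607, 1.75, 0.001]
force: [0.1, -0.1, 0.3]
width: 0.3
[ 0.08  0.51  0.32  2.01 -0.25  0.66  0.18] [ 0.48578232 -0.21524091  0.06946679] [ 0.05544912 -0.06597193  0.29463066] [-0.10227075  0.12481843 -0.01496367]
[[0.26, -0.1, 2], [0.52, -0.19, 4], [0.79, -0.27, 6], [1.06, -0.34, 8], [1.33, -0.41, 10], [1.61, -0.46, 12], [1.88, -0.5, 14], [2.16, -0.54, 16]]
```

View pics/w10.png

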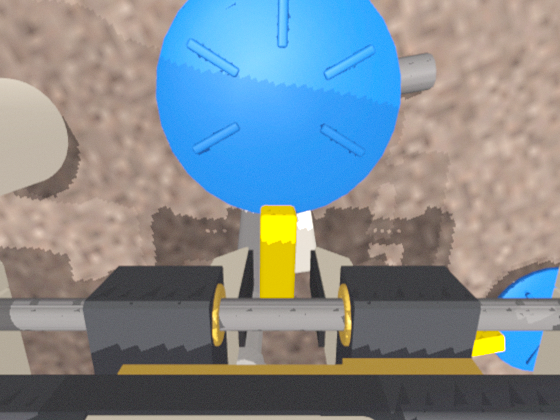

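```bash
python3 -m creep '[[[0.26,-0.1,0,0,0,2,-0.4],[0.52,-0.19,0,0,0,4,-0.4],[0.79,-0.27,0,0,0,6,-0.4],[1.06,-0.34,0,0,0,8,-0.4],[1.2,-0.38,0,0,0,9,-0.4]]]';python3 - <<'E'
from m import *
s=arm.observe(); im=arm.get_image('wrist')[:,:,::-1].copy();cv2.imwrite('pics/w11.png',im)
print(s['joints'].round(2),s['position'],s['force'],s['ft_torque'])
E
```

```text
clock: 9.9
position: [0.4969, -0.2185, 0.0687]
ee_rot: [2.459, 1.955, 0.0]
force: [-1.1, 0.6, 0.1]
width: 0.301
[ 0.12  0.52  0.27  1.97 -0.22  0.67  0.3 ] [ 0.49692214 -0.21848786  0.06872321] [-1.09441945  0.55736126  0.09870986] [ 0.06274138  0.32275472 -0.00849367]
```

View pics/w11.png

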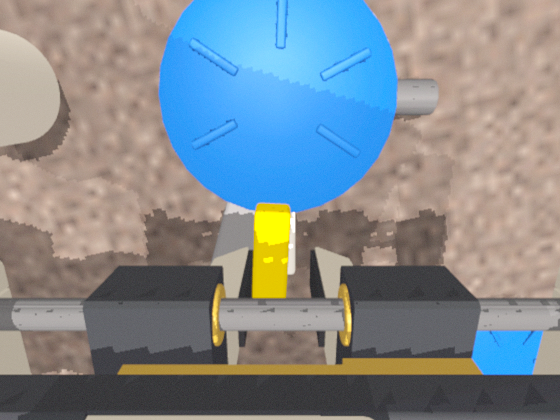

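```bash
python3 -m creep '[[[0.14,-0.03,0,0,0,1,-0.4],[0.28,-0.05,0,0,0,2,-0.4],[0.42,-0.07,0,0,0,3,-0.4],[0.56,-0.09,0,0,0,4,-0.4],[0.56,-0.09,0,0,0,4,-0.4]]]';python3 - <<'E'
from m import *
s=arm.observe(); w=cam('wrist',s); im=arm.get_image('wrist')[:,:,::-1].copy();cv2.imwrite('pics/w12.png',im)
print(s['joints'].round(2),s['position'],s['force'],s['ft_torque'])
print(cover(im,w,.055),cover(im,w,.049))
E
```

```text
clock: 10.45
position: [0.5025, -0.2194, 0.0687]
ee_rot: [2.391, 2.038, 0.0]
force: [-0.1, 0.4, -0.7]
width: 0.3
[ 0.13  0.53  0.25  1.96 -0.2   0.68  0.35] [ 0.50245281 -0.21937636  0.06870168] [-0.0702819   0.4459817  -0.68671017] [-0.05444381  0.11531357 -0.01101234]
[ 0.5149028  -0.14210788  0.04947091] [ 0.51484776 -0.14214053  0.05138782]
```

View pics/w12.png

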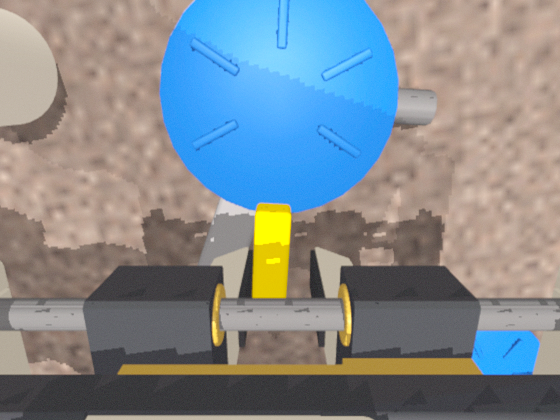

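The disc's apparent width fell from 245 to 237 px, which matches a 6 mm drop. I'll push slightly further to confirm that it no longer turns.

```bash
python3 -m creep '[[[0.1,-0.02,0,0,0,0,-0.4],[0.2,-0.03,0,0,0,0,-0.4],[0.2,-0.03,0,0,0,0,-0.4]]]';python3 - <<'E'
from m import *
s=arm.observe(); w=cam('wrist',s); im=arm.get_image('wrist')[:,:,::-1].copy();cv2.imwrite('pics/w13.png',im)
print(s['position'],s['force'],s['ft_torque'])
c=cover(im,w,.049);print(c)
b=blob(im,(22,150,80),(35,255,255),(220,180,330,260)); u,v=b[0]; e=ray(w,u,v,.064); print(b[1],np.degrees(np.arctan2(e[1]-c[1],e[0]-c[0])))
E
```

```text
clock: 10.8
position: [0.5044, -0.2197, 0.0687]
ee_rot: [2.392, 2.037, -0.0]
force: [-1.0, -0.8, 0.6]
width: 0.3
[ 0.50435372 -0.21972881  0.06871995] [-1.00630844 -0.82874969  0.58428317] [-0.16290847  0.23030032 -0.00046108]
[ 0.5151672  -0.14208285  0.05138152]
((270.7062683105469, 231.5751953125), (36.3193244934082, 55.867340087890625), 1.5911402702331543) -101.11212891090678
```

```bash
python3 -m creep '[[[-0.5,0.1,0,0,0,0,-0.4],[-0.5,0.1,2,0,0,0,-0.3],[-0.5,0.1,7,0,0,0,-0.3],[-0.5,1,12,0,0,0,-0.3],[-0.5,-2,17,0,0,0,-0.3]]]';python3 -m creep '[[[0,-1,0,0,0,0,-0.4],[0,-1,0,0,0,0,-0.3],[0,-1,0,0,0,0,-0.3]]]';python3 - <<'E'
from m import *
s=arm.observe(); w=cam('wrist',s); im=arm.get_image('wrist')[:,:,::-1].copy();cv2.imwrite('pics/w14.png',im)
print(s['position'])
sc=arm.get_image('scene')[:,:,::-1].copy();cv2.imwrite('pics/s2.png',sc)
cv2.imwrite('pics/s2c.png',cv2.resize(sc[190:280,200:400],None,fx=4,fy=4,interpolation=cv2.INTER_CUBIC))
c=cover(im,w,.049);print(c,cover(im,w,.055))
E
```

```text
clock: 11.35
position: [0.4999, -0.2308, 0.2332]
ee_rot: [-2.385, -2.043, -0.004]
force: [1.7, -0.4, -0.6]
width: 0.35
clock: 11.65
position: [0.4985, -0.2444, 0.2299]
ee_rot: [-2.391, -2.035, 0.001]
force: [-0.0, 1.8, -0.3]
width: 0.349
[ 0.49847744 -0.2443512   0.22986778]
[ 0.51505564 -0.14266551  0.05175041] [ 0.51501161 -0.14310803  0.05078629]
```

View pics/w14.png

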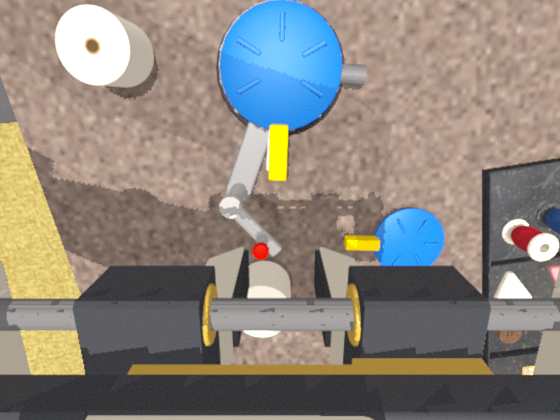

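View pics/s2c.png

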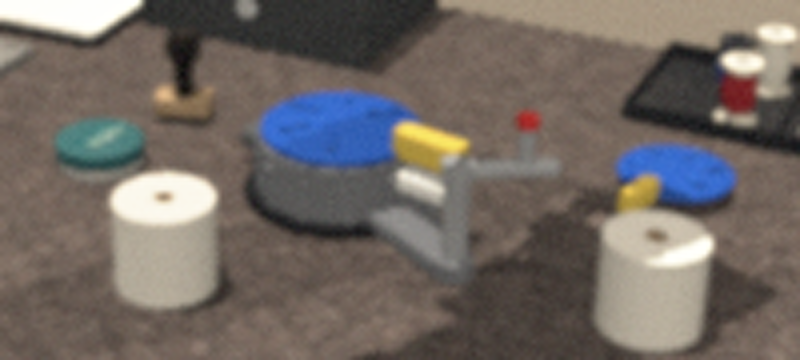

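```bash
python3 - <<'E'
from m import *
sc=cam('scene')
for n in('scene0','s2'):
    im=cv2.imread(f'pics/{n}.png'); hsv=cv2.cvtColor(im,cv2.COLOR_BGR2HSV); m=cv2.inRange(hsv,(100,100,40),(125,255,255)); m=m[200:250,255:315]
    ys,xs=np.nonzero(m); print(n,ys.min()+200,ys.max()+200,xs.min()+255,xs.max()+255,len(ys), [ (np.nonzero(m[:,c])[0].min()+200,np.nonzero(m[:,c])[0].max()+200) for c in (20,25,30,35)])
for z in(.055,.049): print(proj(sc,[.515+.052*.894,-.142+.052*.447,z]),proj(sc,[.515-.052*.894,-.142-.052*.447,z]))
im=cv2.imread('pics/w14.png'); cv2.imwrite('pics/w14c.png',cv2.resize(im[0:260,200:360],None,fx=3,fy=3,interpolation=cv2.INTER_CUBIC)[:600])
im=cv2.imread('pics/w14.png'); cv2.imwrite('pics/w14d.png',cv2.resize(im[100:200,210:360],None,fx=5,fy=5,interpolation=cv2.INTER_CUBIC))
E
```

```text
scene0 211 229 267 304 595 [(np.int64(212), np.int64(228)), (np.int64(211), np.int64(229)), (np.int64(211), np.int64(229)), (np.int64(211), np.int64(229))]
s2 213 231 265 303 553 [(np.int64(214), np.int64(230)), (np.int64(213), np.int64(231)), (np.int64(213), np.int64(231)), (np.int64(213), np.int64(231))]
[284.3748284  210.32405418] [284.29913209 227.95936761]
[284.34171986 212.35608294] [284.26313012 230.13683141]
```

View pics/w14d.png

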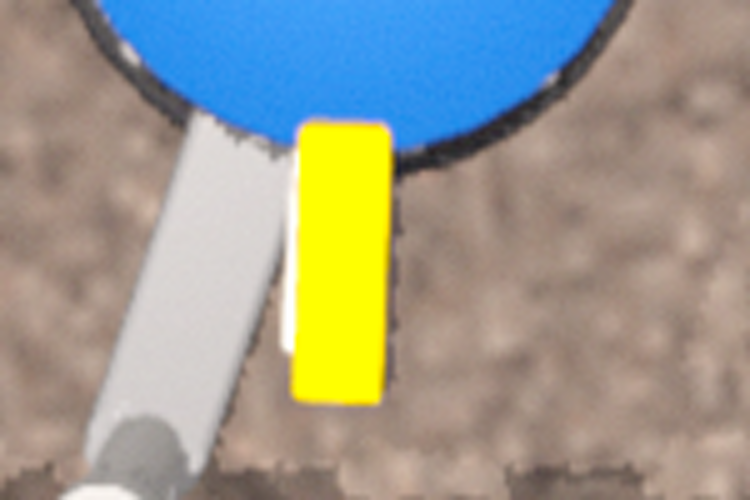

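```bash
python3 - <<'E'
from m import *
s=arm.observe(); w=cam('wrist',s); im=arm.get_image('wrist')[:,:,::-1].copy();cv2.imwrite('pics/w15.png',im)
c=cover(im,w,.049); b=blob(im,(22,150,80),(35,255,255),(255,110,310,200)); e=ray(w,*b[0],.064)
print(s['position'],c,b[0],b[1]); print('ear',np.degrees(np.arctan2(e[1]-c[1],e[0]-c[0])),np.hypot(*(e[:2]-c[:2])))
rd=blob(im,(0,150,80),(6,255,255),(240,230,290,265))[0]; red=ray(w,*rd,.105); piv=ray(w,230,207,.075); print(rd,red,piv)
d=piv[:2]-c[:2];yaw=np.degrees(np.arctan2(d[1],d[0])-np.arctan2(-36,118));print('yaw from piv',yaw,np.hypot(*d))
d=red-piv;print('catch',132-wrap(np.degrees(np.arctan2(d[1],d[0]))-yaw),np.hypot(*d[:2]))
M=R.from_rotvec(s['ee_rot']).as_matrix();print('toolx',np.degrees(np.arctan2(M[1,0],M[0,0])))
E
```

```text
[ 0.49851961 -0.24379556  0.22948729] [ 0.51501637 -0.14265915  0.05177702] [278.39014778 152.82857143] ((278.31280517578125, 152.99220275878906), (18.692113876342773, 55.82655715942383), 2.38594388961792)
ear -101.08110087586076 0.06859114917897234
[260.13793103 251.71551724] [ 0.47573452 -0.28094125  0.105     ] [ 0.45310582 -0.2481869   0.075     ]
yaw from piv -103.43295814746337 0.12234794948855393
catch 83.92796384999295 0.03981087246053158
toolx 80.88148969833911
```

```bash
python3 - <<'E'
from m import *
s=arm.observe(); w=cam('wrist',s); c=np.array([.51502,-.14266])
t=ray(w,266.8,170.4,.036)[:2]; d=t-c; print(np.hypot(*d),'expect',np.hypot(92,8),'yaw',np.degrees(np.arctan2(d[1],d[0])-np.arctan2(-8,92)))
for v in(140,150,160):
    # ear corners/edges at z .064
    pass
for n,(u,v) in dict(tl=(292,400),tr=(382,403)).items():
    q=ray(w,210+u/5,100+v/5,.064)[:2]-c; print(n,np.hypot(*q),np.degrees(np.arctan2(q[1],q[0])), np.degrees(np.arctan2(8,94)))
E
```

```text
0.09060588987940885 expect 92.34717104492157 yaw -102.78068180636876
tl 0.09327278073040107 -105.90381710848605 4.864514437760526
tr 0.09327314380856494 -96.14276361846295 4.864514437760526
```

The cover is seated: the scene view shows a drop of 2 px, about 6 mm. The ear sits about +1.8° from the tab axis, within the key play. I'll nudge it back a little, which also tests the lock, and then close the catch.

```bash
python3 -m creep '[[[0,2.55,-4,0,0,-2,-0.3],[0,2.55,-9,0,0,-3,-0.3],[0,2.55,-13,0,0,-3,-0.3],[0,2.55,-16,0,0,-3,-0.3],[0,2.55,-16,0,0,-3,-0.3]]]';python3 -m creep '[[[0,0,0,0,0,0,-0.4],[0,0,0,0,0,0,-0.4]]]';python3 - <<'E'
from m import *
s=arm.observe(); w=cam('wrist',s); im=arm.get_image('wrist')[:,:,::-1].copy();cv2.imwrite('pics/w16.png',im)
print(s['position'],s['force'])
E
```

```text
clock: 12.3
position: [0.4961, -0.2177, 0.0668]
ee_rot: [-2.438, -1.97, 0.007]
force: [-0.4, -0.9, 0.4]
width: 0.351
clock: 12.5
position: [0.5003, -0.2199, 0.0725]
ee_rot: [2.443, 1.973, 0.002]
force: [1.3, 0.1, 0.3]
width: 0.306
[ 0.50026365 -0.21990505  0.072493  ] [1.3378723  0.11855916 0.27075956]
```

View pics/w16.png

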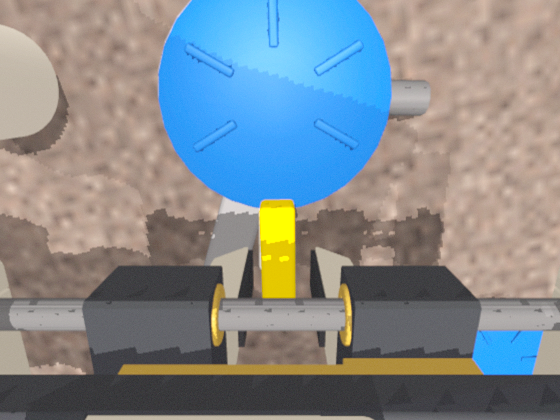

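```bash
python3 -m creep '[[[-0.3,0.07,0,0,0,0,-0.4],[-0.5,0.11,0,0,0,0,-0.4],[-0.6,0.13,0,0,0,0,-0.4],[-0.7,0.15,0,0,0,0,-0.4],[-0.8,0.18,0,0,0,0,-0.4]]]';python3 -m creep '[[[0,0,0,0,0,0,-0.4],[0,0,0,0,0,0,-0.4]]]';python3 - <<'E'
from m import *
s=arm.observe(); w=cam('wrist',s); im=arm.get_image('wrist')[:,:,::-1].copy();cv2.imwrite('pics/w17.png',im)
print(s['position'],s['force'],s['ft_torque'])
c=cover(im,w,.049);b=blob(im,(22,150,80),(35,255,255),(220,180,330,260)); u,v=b[0]; e=ray(w,u,v,.064); print(c,b[1],np.degrees(np.arctan2(e[1]-c[1],e[0]-c[0])))
E
```

```text
clock: 13.05
position: [0.4917, -0.218, 0.0714]
ee_rot: [2.443, 1.973, 0.001]
force: [1.6, -1.6, 0.7]
width: 0.304
clock: 13.25
position: [0.4915, -0.2179, 0.0711]
ee_rot: [2.444, 1.973, 0.0]
force: [1.3, -1.8, 1.5]
width: 0.302
[ 0.49150861 -0.21789643  0.07114612] [ 1.30945023 -1.82139393  1.45091415] [-0.2071313  -0.29504084 -0.00793056]
[ 0.51495798 -0.14209202  0.05138849] ((294.5, 230.0), (58.0, 35.0), 90.0) -102.25381535440312
```

View pics/w17.png

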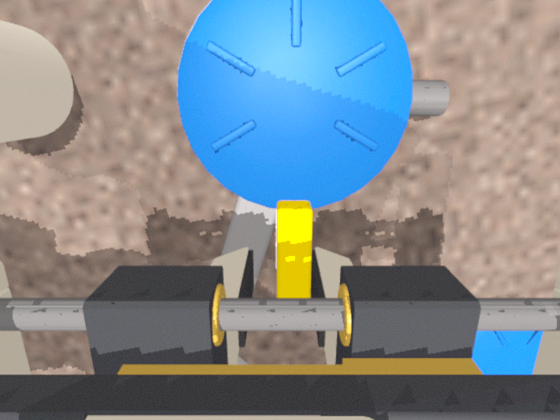

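```bash
python3 -m creep '[[[0.5,-0.1,0,0,0,0,-0.4],[0.5,-0.1,2,0,0,0,-0.3],[0.5,-0.1,7,0,0,0,-0.3],[0.5,-0.1,12,0,0,-8,-0.3],[0,-2,13,0,0,-16,-0.3]]]';python3 -m creep '[[[-1,-4,0,0,0,-42,-0.3],[-1,-4,0,0,0,-42,-0.3],[-1,-4,0,0,0,-42,-0.3],[-1,-4,0,0,0,-42,-0.3],[-1,-4,0,0,0,-42,-0.3]]]';python3 -m creep '[[[0,0,0,0,0,-42,-0.3],[0,0,0,0,0,-42,-0.3],[0,0,0,0,0,-42,-0.3],[0,0,0,0,0,-42,-0.3],[0,0,0,0,0,-42,-0.3]]]';python3 -m creep '[[[0,0,0,0,0,-8,-0.3],[0,0,0,0,0,-8,-0.3],[0,0,0,0,0,-8,-0.3],[0,0,0,0,0,-8,-0.3]]]';python3 - <<'E'
from m import *
s=arm.observe(); w=cam('wrist',s); im=arm.get_image('wrist')[:,:,::-1].copy();cv2.imwrite('pics/w18.png',im)
print(s['joints'].round(2),s['position'],proj(w,[.4757,-.281,.105]))
M=R.from_rotvec(s['ee_rot']).as_matrix();print('toolx',np.degrees(np.arctan2(M[1,0],M[0,0])))
E
```

```text
clock: 13.8
position: [0.4943, -0.2366, 0.2059]
ee_rot: [2.694, 1.61, 0.009]
force: [0.1, 0.0, -0.6]
width: 0.352
clock: 14.3
position: [0.481, -0.2776, 0.2007]
ee_rot: [-3.096, -0.532, 0.002]
force: [0.0, -0.0, -0.6]
width: 0.352
clock: 14.8
position: [0.4811, -0.2774, 0.2007]
ee_rot: [-3.081, 0.613, 0.002]
force: [0.2, 0.0, -0.5]
width: 0.35
clock: 15.2
position: [0.4812, -0.2777, 0.201]
ee_rot: [-3.035, 0.812, 0.001]
force: [-0.2, -0.7, -0.5]
width: 0.347
[-0.16  0.45  0.83  1.85 -0.39  1.02 -1.26] [ 0.48120036 -0.27767119  0.20095626] [289.34311673 221.56337875]
toolx -29.975565963697566
```

View pics/w18.png

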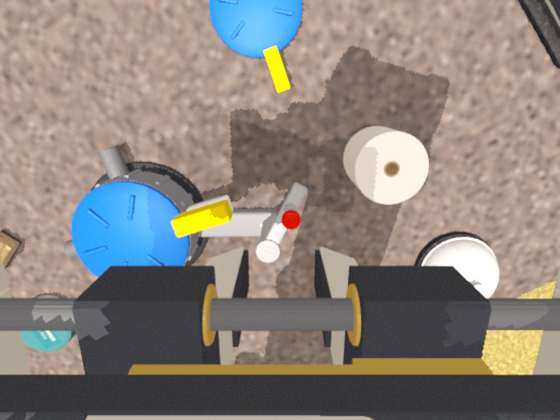

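```bash
python3 -m creep '[[[-0.55,-0.4,0,0,0,0,-0.3],[-0.55,-0.4,-4,0,0,0,-0.3],[-0.55,-0.4,-8,0,0,0,-0.3],[-0.55,-0.4,-10.1,0,0,0,-0.4],[-0.55,-0.4,-10.1,0,0,0,-0.4]]]';python3 - <<'E'
from m import *
s=arm.observe(); w=cam('wrist',s); im=arm.get_image('wrist')[:,:,::-1].copy();cv2.imwrite('pics/w19.png',im)
print(s['position'],s['force'])
piv=np.array([.4531,-.2487])
P=lambda a:100*(piv+.04*np.array([np.cos(np.radians(a)),np.sin(np.radians(a))]))
p0=100*s['position'][:2]; p0=P(-54.7)
# TCP leads post by 9mm along CCW tangent
T=lambda a,l:P(a)+l*np.array([-np.sin(np.radians(a)),np.cos(np.radians(a))])
for a in range(-54,36,8): print(a,(T(a,.85)-100*s['position'][:2]).round(2))
E
```

```text
clock: 15.75
position: [0.4736, -0.2811, 0.0976]
ee_rot: [-3.033, 0.817, 0.008]
force: [0.3, 0.5, 0.6]
width: 0.303
[ 0.47360648 -0.28108961  0.09764769] [0.32536146 0.52273099 0.57567837]
-54 [0.99 0.5 ]
-46 [1.34 0.95]
-38 [1.62 1.45]
-30 [1.84 1.98]
-22 [1.98 2.53]
-14 [2.04 3.1 ]
-6 [2.02 3.67]
2 [1.92 4.23]
10 [1.74 4.77]
18 [1.49 5.28]
26 [1.17 5.76]
34 [0.79 6.18]
```

View pics/w19.png

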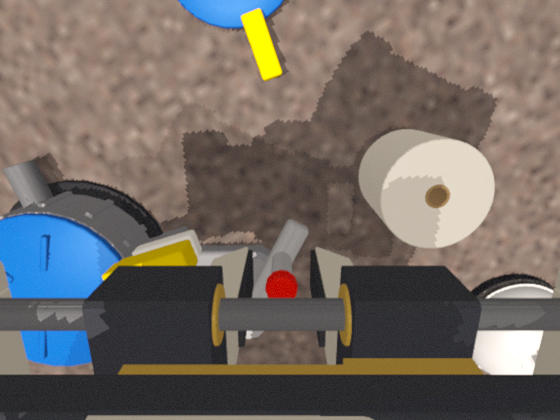

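```bash
python3 -m creep '[[[0.99,0.5,0.1,0,0,0,-0.4],[1.34,0.95,0.1,0,0,0,-0.4],[1.62,1.45,0.1,0,0,0,-0.4],[1.84,1.98,0.1,0,0,3,-0.4],[1.98,2.53,0.1,0,0,8,-0.4]]]';python3 - <<'E'
from m import *
s=arm.observe(); w=cam('wrist',s); im=arm.get_image('wrist')[:,:,::-1].copy();cv2.imwrite('pics/w20.png',im)
print(s['position'],s['force'],s['joints'].round(2))
E
```

```text
clock: 16.3
position: [0.4966, -0.2561, 0.1019]
ee_rot: [3.083, -0.599, 0.003]
force: [-0.1, -3.0, 0.1]
width: 0.3
[ 0.49659409 -0.25607151  0.10186006] [-0.06136048 -2.9752377   0.0636683 ] [-0.1   0.57  0.69  1.93 -0.49  0.81 -1.09]
```

View pics/w20.png

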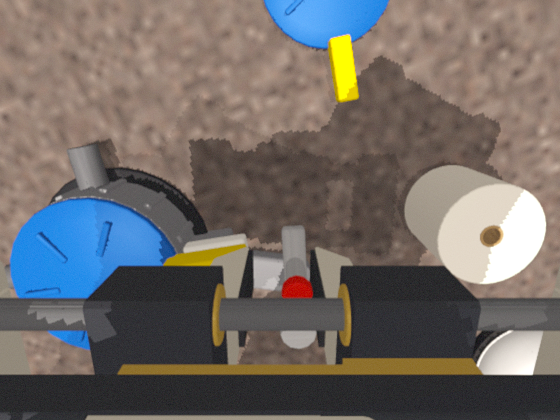

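```bash
python3 -m creep '[[[0.06,0.57,-0.1,0,0,8,-0.4],[0.04,1.14,-0.1,0,0,16,-0.4],[-0.06,1.7,-0.1,0,0,24,-0.4],[-0.24,2.24,-0.1,0,0,32,-0.4],[-0.24,2.24,-0.1,0,0,32,-0.4]]]';python3 - <<'E'
from m import *
s=arm.observe(); w=cam('wrist',s); im=arm.get_image('wrist')[:,:,::-1].copy();cv2.imwrite('pics/w21.png',im)
print(s['position'],s['force'],s['joints'].round(2))
E
```

```text
clock: 16.85
position: [0.4934, -0.2331, 0.1006]
ee_rot: [-3.129, -0.273, -0.001]
force: [-0.2, -0.1, -0.4]
width: 0.299
[ 0.49343172 -0.23306501  0.1006015 ] [-0.21673353 -0.11397385 -0.36692544] [-0.04  0.51  0.54  1.96 -0.37  0.77 -0.69]
```

View pics/w21.png

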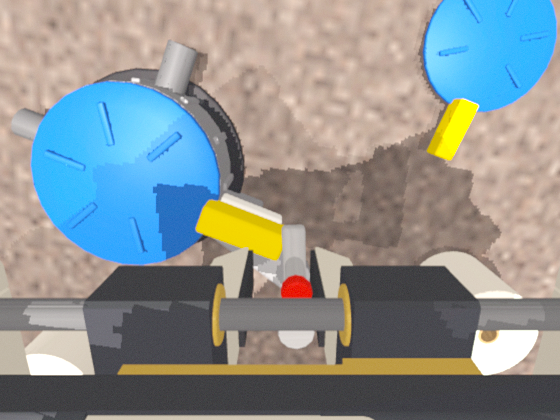

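```bash
python3 -m creep '[[[-0.11,0.26,0,0,0,4,-0.4],[-0.25,0.51,0,0,0,8,-0.4],[-0.4,0.75,0,0,0,12,-0.4],[-0.57,0.99,0,0,0,16,-0.4],[-0.57,0.99,0,0,0,16,-0.4]]]';python3 - <<'E'
from m import *
s=arm.observe(); w=cam('wrist',s); im=arm.get_image('wrist')[:,:,::-1].copy();cv2.imwrite('pics/w22.png',im)
print(s['position'],s['force'],s['joints'].round(2))
E
```

```text
clock: 17.4
position: [0.4877, -0.2241, 0.1003]
ee_rot: [3.063, 0.698, 0.001]
force: [-0.2, -0.6, 0.4]
width: 0.301
[ 0.48765749 -0.22411741  0.10030231] [-0.19897839 -0.60341234  0.38436724] [-0.    0.49  0.46  1.98 -0.31  0.75 -0.48]
```

View pics/w22.png

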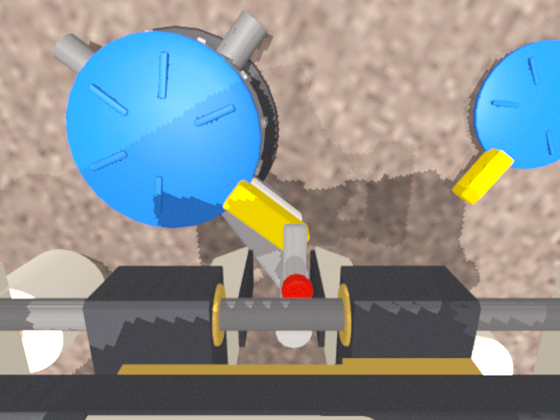

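Arm tracks the tool at about +26°, and the arm is now over the ear. The last few degrees go in small steps until the stop pushes back.

```bash
python3 -m creep '[[[-0.1,0.12,0,0,0,1,-0.4],[-0.2,0.25,0,0,0,2,-0.4],[-0.2,0.25,0,0,0,2,-0.4]]]'; python3 -m creep '[[[-0.1,0.15,0,0,0,0,-0.4],[-0.2,0.3,0,0,0,0,-0.4],[-0.2,0.3,0,0,0,0,-0.4]]]'
```

```text
clock: 17.75
position: [0.4856, -0.2218, 0.1001]
ee_rot: [3.049, 0.755, 0.001]
force: [1.9, -1.2, 0.5]
width: 0.299
clock: 18.05
position: [0.4852, -0.2212, 0.1005]
ee_rot: [3.045, 0.752, 0.005]
force: [7.5, -10.3, -8.6]
width: 0.299
```

The force rose to about 13 N while the tool moved only 0.7 mm of a commanded 3.6 mm, so the catch is on its stop. Backing off, lifting and looking.

```bash
python3 -m creep '[[[0.3,-0.45,0,0,0,0,-0.4],[0.5,-0.8,0,0,0,0,-0.4],[0.5,-0.8,0,0,0,0,-0.3],[0.5,-0.8,3,0,0,0,-0.3],[0.5,-0.8,8,0,0,0,-0.3]]]'; python3 -m creep '[[[-4,-1,4,0,0,0,-0.3],[-4,-1,4,0,0,0,-0.3],[-4,-1,4,0,0,0,-0.3],[-4,-1,4,0,0,0,-0.3],[-4,-1,4,0,0,0,-0.3]]]';python3 - <<'E'
from m import *
s=arm.observe(); w=cam('wrist',s); im=arm.get_image('wrist')[:,:,::-1].copy();cv2.imwrite('pics/w23.png',im)
print(s['position'],s['force'])
for n in('top','scene'): cv2.imwrite(f'pics/{n}9.png',arm.get_image(n)[:,:,::-1])
sc=cv2.imread('pics/scene9.png');cv2.imwrite('pics/s9c.png',cv2.resize(sc[190:290,190:390],None,fx=4,fy=4,interpolation=cv2.INTER_CUBIC))
E
```

```text
clock: 18.55
position: [0.4861, -0.2253, 0.1783]
ee_rot: [-3.046, -0.755, 0.01]
force: [1.4, 0.8, 0.3]
width: 0.347
clock: 19.05
position: [0.4485, -0.2357, 0.2187]
ee_rot: [-3.048, -0.757, 0.003]
force: [0.8, 0.1, -0.4]
width: 0.35
[ 0.44854988 -0.23572532  0.21871881] [ 0.75580311  0.09563583 -0.40553876]
```

View pics/w23.png

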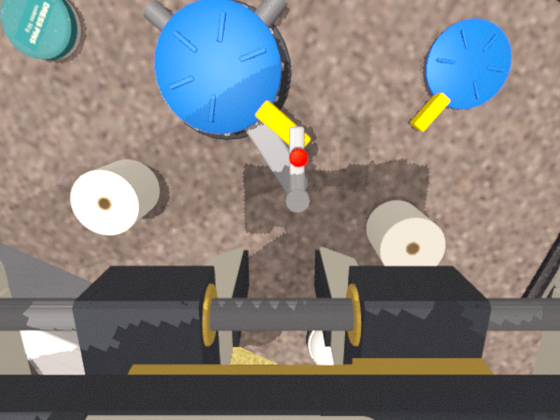

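View pics/s9c.png

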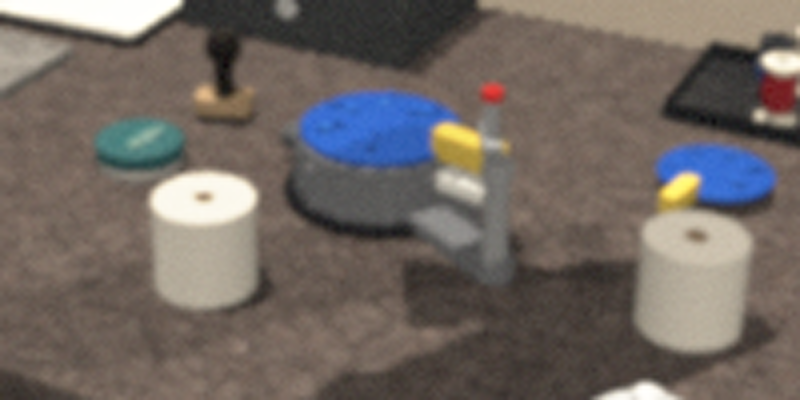

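```bash
python3 -m creep '[[[0,0,0,0,0,0,-0.3],[0,0,0,0,0,0,-0.3]]]'; python3 - <<'E'
from m import *
s=arm.observe(); w=cam('wrist',s); im=arm.get_image('wrist')[:,:,::-1].copy();cv2.imwrite('pics/w24.png',im)
cv2.imwrite('pics/w24c.png',cv2.resize(im[80:220,220:360],None,fx=4,fy=4,interpolation=cv2.INTER_CUBIC))
c=cover(im,w,.049);print('cover',c)
r=blob(im,(0,150,80),(6,255,255),(270,130,330,190))[0];red=ray(w,*r,.105)
yaw=-102.7
p=ray(w,297,201,.075);print(red,p,r)
for piv in (p[:2],np.array([.4531,-.2487])):
    d=red[:2]-piv;print('catch deg',132-wrap(np.degrees(np.arctan2(d[1],d[0]))-yaw),np.hypot(*d))
    d=c[:2]-piv
d=p[:2]-c[:2];print('yaw piv',np.degrees(np.arctan2(d[1],d[0])-np.arctan2(-36,118)))
t=cam('top')
a=cv2.imread('pics/top0.png').astype(int);b=cv2.imread('pics/top9.png')
cv2.imwrite('pics/t9c.png',cv2.resize(b[160:300,190:380],None,fx=4,fy=4,interpolation=cv2.INTER_CUBIC))
E
```

```text
clock: 19.4
position: [0.4484, -0.2366, 0.2197]
ee_rot: [-3.049, -0.756, 0.001]
force: [0.3, -0.3, -1.1]
width: 0.35
cover [ 0.51471099 -0.14254605  0.05175416]
[ 0.48901166 -0.22888775  0.105     ] [ 0.45260867 -0.2501349   0.075     ] [297.         156.50184502]
catch deg -0.9706130683352967 0.04214996616378854
catch deg 0.4147387172468484 0.04101429811238134
yaw piv -103.02820631832836
```

View pics/w24c.png

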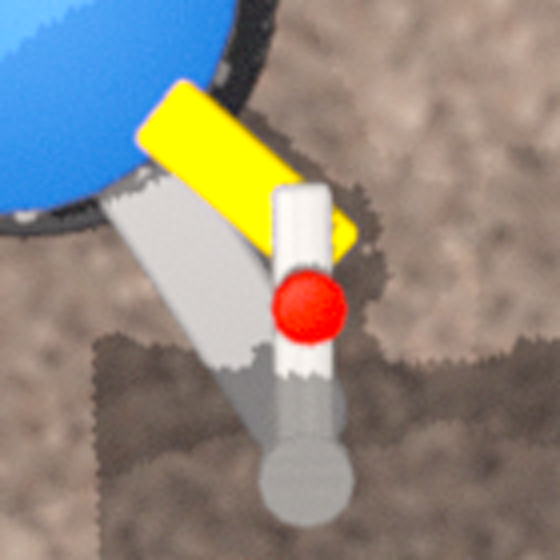

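View pics/t9c.png

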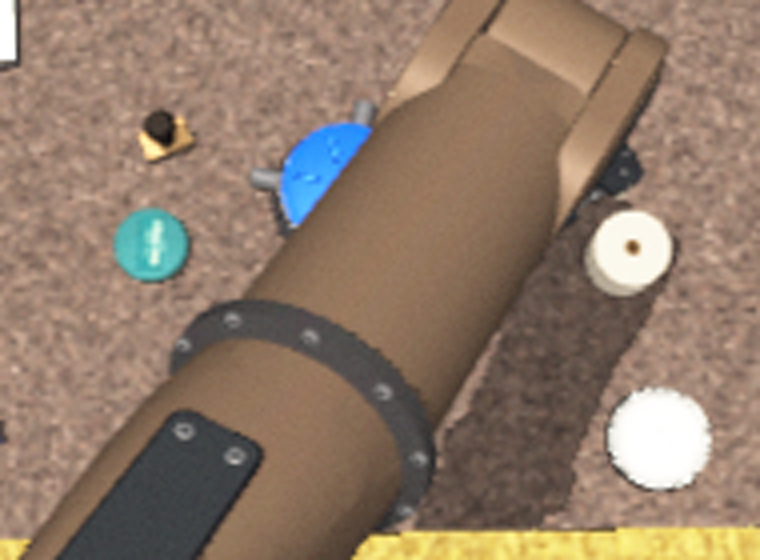

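The catch reads about 0 (between -1.0° and +0.4°), and its arm lies across the seated ear. The visible bystanders look where they were, and the gripper is clear of everything.

```bash
python3 -c "
from cell import arm;print(arm.sign_off())"
```

```text
the job is handed in; nothing more can be done
None
```

The water filter is closed: the large cover is seated with its ear over the white tab, and the catch is swung across the ear to its stop. I handed the job in at about 19.5 s of the allowed 72 s; no verdict was reported.

**What I did:** I opened the catch from about 0.75 to 1.47 rad. Then I turned the cover about 125° anticlockwise with the ear held loosely between the jaws until it dropped. I centred the ear over the tab, swung the catch closed, and pulled the gripper clear.

**Last checks:**
- **Cover height:** the disc's edge dropped 2 px in the scene view, which is the 6 mm expected when the keys seat. The disc also looked smaller in the wrist view.
- **Ear alignment:** after seating it still moved with only 1–2 N, although it should turn no more; I took this as key play. It first lay about 1.8° (0.03 rad) off the tab. After a nudge back it measured about -102.3°, against -102.7° ± 0.4° for the housing.
- **Catch:** at the stop the force rose to about 13 N with almost no movement. The camera put the angle between -1.0° and +0.4°, depending on the pivot estimate.
- **Bystanders:** the rolls, stamp, tin and bell look unmoved in the last pictures. I did not check the stapler at the end, but the arm never went near it.

**Disagreement:** my first position estimate was about 7 mm off because I read the arm's pose while it was still settling. I re-measured with the arm still before handling the ear; the first catch push had been corrected from closer wrist views.

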